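# Shut the fittings drawer, find the socket of a leg foot by feel and hold it socket-up

### The job

We are fitting feet to the trestle legs. First push the chest's open top drawer fully home, until its catch pulls it in, so that it is out of the way; then take the square beech foot that lies on its side, turn it and stand it with the deep leg socket upward, and feel with the fingertips right down to the socket's floor, since the other end has a look-alike recess that is only shallow. Then grip the foot across its outside, lift it and finish while still holding it, upright with the socket on top, still and at least 15 cm above the table, touching nothing else, ready for my glue brush; leave the offcut, jar, bottle, dish, brushes and mallet where they are.

Things in the scene. Friction and masses are not known exactly. Their poses are not given: they have to be found in the camera images.
- chest_drawer0 (a joint): top drawer of the wooden fittings chest, m: 0 = fully home, grows as it is pulled out of the chest's front; starts 0.06 to 0.11 open. Slides with 1 N of friction; over the last 13 mm a spring roller catch resists with up to about 8 N, and from some 3 mm on it pulls the drawer home by itself and holds it with a few newtons
- chest: wooden two-drawer chest, 250 deep (x) x 300 wide (y) x 160 mm high, fixed to the table; origin at the centre of its underside. Its front faces its own -x and the drawers slide out along -x. Front boards 15 mm thick, outer face 125 mm from the origin when shut; the top one spans heights 80 to 145 mm and the full width, and may be pushed on its knob or on the board
- drawer_knob (a point): outermost part of the brass knob in the middle of the top drawer's front: 35 mm out from the board, 119 mm above the table; moves with the drawer; axes as the chest's
- foot: square light beech block, 52 x 52 mm across, 50 mm long along its own x, 55 to 110 g; origin in its middle, x points out of the leg socket. Starts lying, x level and pointing any way. In its +x end the square socket, 34 x 34 mm, 28 mm deep, flat floor; in its -x end a recess 34 x 34 mm, only 4 mm deep; walls 9 mm, both floors dark brown; a dark groove round each end
- socket (a point): centre of the socket's mouth, in the plane of the foot's +x end, 25 mm from the foot's origin; axes as the foot's
- offcut: solid beech offcut, 76 (x) x 52 x 52 mm, no hole; origin in its middle; to be left alone. The foot and the offcut may have changed places
- mallet: wooden mallet lying flat: head 62 x 110 (y) x 62 mm at the origin (centre of the head's underside), handle 24 mm thick out to 250 mm along its -x; to be left alone
- glue: white glue bottle with orange cap, 56 mm across, 140 mm high; origin at the centre of its underside; to be left alone
- blue_jar: blue pigment jar with red lid, 72 mm across, 100 mm high; origin at the centre of its underside; to be left alone
- dish: white porcelain dish, 90 mm across, 32 mm high; origin at the centre of its underside; to be left alone
- brush_pot: green pot with brushes, 80 mm across, the brushes standing up to 280 mm; origin at the centre of its underside; to be left alone

How it is judged:
On the way, in this order (a step that is already met when the one before it is completed fails the run):
1. the top drawer is fully home (within 3 mm) (value of joint chest_drawer0 below 0.003 m), for 0.2 s.
2. with the foot standing socket-up (within 15 degrees), the fingertips touch the floor of the leg socket (angle between foot's own x axis and vertical below 0.26 rad and contact force between the fingers and foot_c4 above 0.5 N and x of the grasp point in the frame of socket between -0.02 and 0.006 m), for 0.05 s.
At the end, for the whole second after the job is handed in: the top drawer is within 3 mm of home; the foot is held still in the fingers, gripped across its outside (grip centre within 13 mm of the foot's long axis), socket straight up within 10 degrees, its middle more than 15 cm above the table, touching neither chest nor any bystander (value of joint chest_drawer0 below 0.003 m and angle between foot's own x axis and vertical below 0.17 rad and height (world z) of foot above 0.15 m and linear speed of foot below 0.03 m/s and contact force between the fingers and foot above 2 N and y of the grasp point in the frame of foot between -0.013 and 0.013 m and z of the grasp point in the frame of foot between -0.013 and 0.013 m and contact force between foot and chest below 0.1 N and contact force between foot and glue below 0.1 N and contact force between foot and blue_jar below 0.1 N and contact force between foot and offcut below 0.1 N and contact force between foot and brush_pot below 0.1 N and contact force between foot and mallet below 0.1 N and contact force between foot and dish below 0.1 N); the arm keeps its last pose, push and grip.
It fails at once if a bystander is shifted by more than 20 mm or knocked over (distance of any of offcut, mallet, glue, blue_jar, dish, brush_pot from where it was at the start of the episode above 0.02 m or angle between any of glue, blue_jar, brush_pot's own z axis and vertical above 0.5 rad).
It also fails if it takes over 72 s, if anything falls off the work surface, if the arm or the gripper's body presses on something with over 40 N, if the wrist force passes 120 N, or if a joint passes its speed limit or range.

### The arm

A 7-joint arm with a two-finger parallel gripper is mounted at the origin on the work surface. World frame = base frame: x ahead of the robot, y to its left, z up, the work surface at z = 0. Lengths are in m, angles in rad, forces in N, time in s.
With the tool pointing down it reaches from about 0.35 to 0.9 m from the base axis. Payload 19.9 kg.
Tool frame: the origin (TCP) lies on the mounting face of the last link; the fingertips stand 173 mm ahead of it and the grasp point (between the pads) lies 155 mm ahead of it; z points along the fingers, y is the line along which they close (so a half turn about z gives the same grasp; the last joint's range is limited). The gripper opens to 85 mm and grips with 20 to 120 N. Pads are 22 mm wide; open, the fingers measure 114 mm over their backs; the gripper's body (76 mm by 85 mm) begins 54 mm behind the grasp point. The pads swing forward as they close: fully open they stand 13 mm farther back than shut.
Start: joints at [-1.371, 0.417, -0.01, 1.614, 0.005, 1.111, -0.053], TCP at [0.149, 0.607, 0.405] pointing down, gripper open.
Joint ranges: [-2.81, 2.81], [-0.39, 2.02], [-1.27, 1.25], [0.06, 2.57], [-1.19, 4.33], [0.19, 2], [-2.82, 2.82]. Speed limits (rad/s): [1.89, 1.89, 2.39, 2.39, 3.01, 3.01, 3.01].

### API

Orientations are given as [roll, pitch, yaw] about the fixed x, y, z axes, in that order (R = Rz(yaw) Ry(pitch) Rx(roll)).
In Python, from station import manip gives the robot as it stands.
- The arm moves only by the shell command python3 -m jog 'ROWS' [FORCE]. ROWS is JSON, a list of rows, each a list of 3 entries, a list of its own where there are three numbers: the shift along the tool's x, y, z in units of 40 mm (1.0 is 40 mm), then the turn, a rotation vector about the tool's x, y, z in degrees, then the closure, from 0 (fully open) to 1 (shut). In form: [[[x, y, z], [wx, wy, wz], jaw], ...]. A call has 1 to 5 rows; each row is the pose to reach, as a shift and turn from the pose commanded when the call began, along the tool's axes at that moment; what a row does not reach only later rows make up. A row lasts 1/8 s, in which the tool goes at most 62.5 mm and 10.7 degrees, less where a joint would pass 70% of its speed; a pose out of reach is approached as far as the arm can. A call with a gripper value outside its range is refused whole. The fingers move at their own pace and stop on an object; FORCE is the grip in N (left out, the last holds). Time passes only in rows, so rows that repeat a pose let the fingers close. It gives the time, the measured TCP pose, the force, the opening and the grip force at its end, in the units of the state.
- manip.sense(): the state, without advancing time (a new reading comes with each control period).
- manip.capture(name): name is "scene" or "top" or "wrist"; returns a dict with "image" (420x560x3 uint8, red, green, blue), "z_map" (420x560 float32, m along the optical axis (not along the pixel's ray), 0 where there is no reading), "K" (3x3 intrinsics, pixels), "R" (3x3) and "t" (3): a world point X has camera coordinates R X + t; the wrist camera has in their place "tool_from_camera" (4x4, takes a point from camera to tool coordinates, whose origin is the TCP and whose axes are the flange's). Camera axes: x right, y down, z forward; pixel columns grow to the right and rows downward; lengths in m; the calibration is good to about 2 mm. A picture is of the moment at which its call begins: read the wrist's pose just before it.
- manip.hand_in(): hands the job in; it is judged then, once.
The state is a dict: "clock": time; "joints": joint angles; "qvel": joint speeds; "joint_efforts": joint torques, N m; "eef_pos": TCP position; "orientation": TCP orientation; "ft_force": force on the tool from outside, world axes, zero at the start; "moment": the same for the moment, N m; "gripper_width": opening from 0.0 (shut) to 1.0 (fully open); "grip_force": force on a finger pad.
Only numpy, scipy, OpenCV 4.12 (cv2) and the standard library are available. Lean on these libraries where they do the work, as an engineer would, in place of code of your own. Each camera call takes 0.05 s, during which the arm holds its last target. There are 200 camera calls.

## Working session

There is one attempt and no reset: what is moved stays moved. The work goes in short steps, Python scripts to look and compute and a shell command to move; the robot and the scene stay as the last step left them, time stands still between calls to the robot, and variables do not carry over. Pictures are saved under pics/ and viewed, at most 10 in all, crops included, and the job is handed in when it is done.

```bash
mkdir -p pics; ls
cat > h.py <<'E'
import numpy as np, cv2
from station import manip
from scipy.spatial.transform import Rotation as Ro
def cap(n):
    s=manip.sense(); c=manip.capture(n)
    if n=="wrist":
        T=np.eye(4); T[:3,:3]=Ro.from_euler('xyz',s['orientation']).as_matrix(); T[:3,3]=s['eef_pos']
        M=T@np.array(c['tool_from_camera']); c['R']=M[:3,:3].T; c['t']=-M[:3,:3].T@M[:3,3]
    c['R']=np.array(c['R']);c['t']=np.array(c['t']);c['K']=np.array(c['K'])
    return c
def save(c,f): cv2.imwrite('pics/'+f,c['image'][:,:,::-1])
def cloud(c):
    v,u=np.mgrid[0:420,0:560]; z=c['z_map']
    p=np.stack([u,v,np.ones_like(u)],-1).reshape(-1,3)@np.linalg.inv(c['K']).T*z.reshape(-1,1)
    return ((p-c['t'])@c['R']).reshape(420,560,3)
def ray(c,u,v,h):
    d=c['R'].T@np.linalg.inv(c['K'])@[u,v,1]; o=-c['R'].T@c['t']
    return o+d*(h-o[2])/d[2]
def local(p): # shift in rows units (x,y,z tool) to bring grasp point to world p
    s=manip.sense(); R=Ro.from_euler('xyz',s['orientation']).as_matrix()
    g=np.array(s['eef_pos'])+R[:,2]*.155
    return np.round(R.T@(np.array(p)-g)/.04,3)
E
python3 - <<'E'
from h import *
print(manip.sense())
for n in("scene","top"):
    c=cap(n);save(c,n+'0.png');np.savez(n+'0.npz',**c)
    print(n,c['K'][0],-c['R'].T@c['t'])
E
```

```text
pics
{'clock': 0.0, 'joints': array([-1.371494  ,  0.41795388, -0.01030227,  1.61420204,  0.00469511,
        1.11068395, -0.05296208]), 'qvel': array([ 0.00239193, -0.0009305 , -0.00081354,  0.00046384,  0.00111677,
        0.00102799,  0.00229867]), 'joint_efforts': array([ 1.12734862e-03, -8.64417887e+01,  6.79485407e-01, -4.34898126e+01,
        1.91338261e-02,  7.35712907e-03, -4.50226480e-05]), 'eef_pos': array([0.14901167, 0.60682677, 0.40406097]), 'orientation': array([-3.14037239e+00,  8.74529729e-05,  2.90083383e+00]), 'ft_force': array([-0.14032688, -0.46839917,  0.31177381]), 'moment': array([ 0.02080689,  0.00808201, -0.05044342]), 'grip_force': 0.0, 'gripper_width': 0.9998667460694899}
scene [483.50881517   0.         281.50034727] [ 1.34696076 -0.48938499  0.93149843]
top [421.5270218    0.         283.78123976] [ 0.31695584 -0.0361015   1.37312734]
```

View pics/scene0.png

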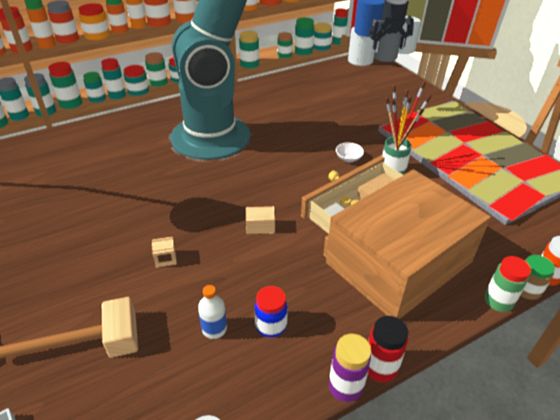

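View pics/top0.png

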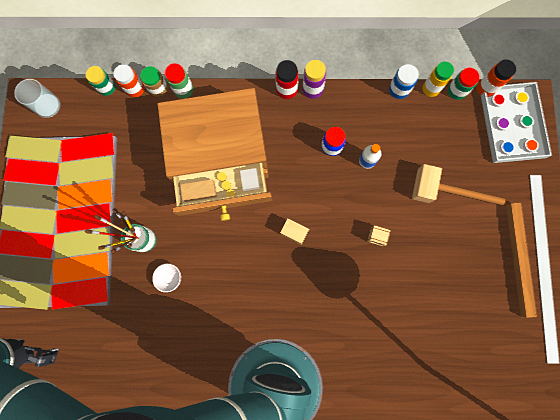

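Scene view: the foot is at (164,251), with a dark recess facing the camera. The offcut is at (260,220) and the open drawer at about (340,205). Top view: foot (378,235), offcut (294,231), knob (225,214).

Run:
```python
from h import *
T=dict(np.load('top0.npz'));S=dict(np.load('scene0.npz'))
P=cloud(T);Q=cloud(S)
for n,u,v in [('chestTL',162,104),('chestTR',253,93),('chestBL',167,175),('chestBR',265,163),('drawL',174,209),('drawR',270,198),('knob',225,217),('foot',378,234),('off',294,229),('jar',335,135),('dish',167,278),('pot',143,238)]:
    print(n,P[v,u].round(3))
# objects by height in top cloud
def box(P,name,xr,yr,zr):
    m=(P[...,0]>xr[0])&(P[...,0]<xr[1])&(P[...,1]>yr[0])&(P[...,1]<yr[1])&(P[...,2]>zr[0])&(P[...,2]<zr[1])
    p=P[m]; r=cv2.minAreaRect((p[:,:2]*1000).astype(np.float32)); print(name,len(p),r,p[:,2].max()); return p
f=P[234,378];o=P[229,294]
for n,q in(('foot',f),('off',o)):
    for A in(P,Q): box(A,n,(q[0]-.07,q[0]+.07),(q[1]-.07,q[1]+.07),(.046,.062))
# foot end-face depth in scene: hole
c=S['image']
cv2.imwrite('pics/foot.png',np.hstack([cv2.resize(c[225:280,135:195,::-1],(400,366),interpolation=2),cv2.resize(T['image'][210:260,350:405,::-1],(400,366),interpolation=2)]))
m=Q[225:280,135:195]
print(Q[250:266:2,157:172:2].round(3).reshape(-1,8,3)[:, :, :].tolist())
```

```text
chestTL [0.855 0.349 0.159]
chestTR [0.89  0.071 0.161]
chestBL [0.631 0.322 0.159]
chestBR [0.676 0.033 0.136]
drawL [0.531 0.299 0.148]
drawR [0.571 0.017 0.122]
knob [0.51  0.149 0.135]
foot [ 0.471 -0.322  0.05 ]
off [ 0.485 -0.057  0.052]
jar [ 0.779 -0.185  0.1  ]
dish [0.33  0.349 0.007]
pot [0.452 0.41  0.077]
foot 262 ((468.4100646972656, -326.4478759765625), (52.97590637207031, 50.19146728515625), 73.32874298095703) 0.06032656391447061
foot 335 ((470.37725830078125, -326.61138916015625), (52.3978157043457, 53.209529876708984), 72.901611328125) 0.05788815305844093
off 396 ((480.5799865722656, -56.978824615478516), (75.27398681640625, 52.5609245300293), 63.39508819580078) 0.059082851669442216
off 416 ((482.2045593261719, -57.468772888183594), (75.40265655517578, 58.950408935546875), 63.440223693847656) 0.05923535459928445
[[[0.484, -0.345, 0.055], [0.485, -0.34, 0.053], [0.486, -0.336, 0.053], [0.489, -0.332, 0.053], [0.491, -0.327, 0.053], [0.496, -0.323, 0.055], [0.496, -0.319, 0.053], [0.499, -0.314, 0.053]], [[0.488, -0.347, 0.052], [0.492, -0.343, 0.054], [0.492, -0.338,
[... 572 characters left out ...]
0.023], [0.487, -0.336, 0.024], [0.487, -0.331, 0.021], [0.488, -0.326, 0.02], [0.489, -0.321, 0.018], [0.491, -0.317, 0.018]], [[0.49, -0.352, 0.027], [0.484, -0.346, 0.019], [0.482, -0.341, 0.014], [0.483, -0.336, 0.013], [0.484, -0.331, 0.011], [0.488, -0.327, 0.012], [0.491, -0.323, 0.013], [0.49, -0.318, 0.01]], [[0.489, -0.352, 0.019], [0.481, -0.346, 0.008], [0.488, -0.343, 0.013], [0.488, -0.338, 0.011], [0.49, -0.333, 0.01], [0.494, -0.329, 0.012], [0.493, -0.324, 0.009], [0.496, -0.32, 0.009]], [[0.488, -0.353, 0.011], [0.489, -0.349, 0.01], [0.489, -0.344, 0.008], [0.492, -0.34, 0.008], [0.496, -0.336, 0.01], [0.497, -0.331, 0.008], [0.496, -0.326, 0.004], [0.498, -0.321, 0.005]]]
```

View pics/foot.png

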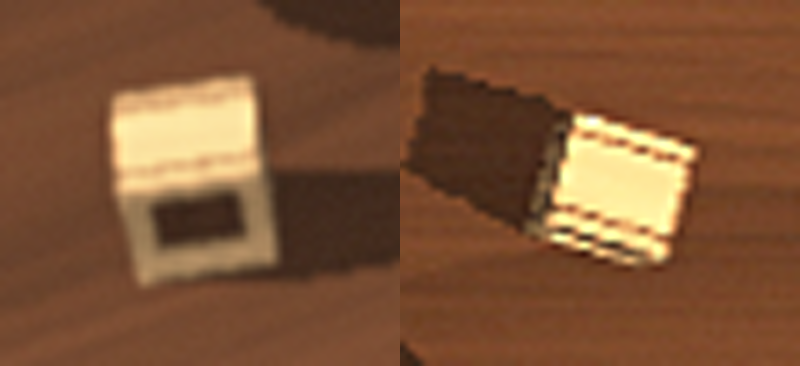

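The foot's face toward +x sits only about 4–7 mm behind the rim, so that is the shallow recess and the socket should point to −x (yaw ≈ 163°). I'll check that with the wrist camera later. The drawer comes first.

Run:
```python
from h import *
T=dict(np.load('top0.npz'));S=dict(np.load('scene0.npz'))
P=cloud(T);Q=cloud(S)
for A in(P,Q):
    m=(A[...,2]>.153)&(A[...,2]<.167)&(A[...,0]>.55)&(A[...,0]<1)&(A[...,1]>-.05)&(A[...,1]<.45)
    print(cv2.minAreaRect((A[m][:,:2]*1000).astype(np.float32)), np.median(A[m][:,:2],0))
    k=(A[...,2]>.10)&(A[...,2]<.15)&(A[...,0]>.47)&(A[...,0]<.60)&(A[...,1]>-.03)&(A[...,1]<.36)
    p=A[k]; 
    for x in (6,8): 
        a=np.radians(x); d=p[:,:2]@[np.cos(a),np.sin(a)]; print(len(p),x,np.percentile(d,[0,1,3,5,10,25,50]).round(3))
h=cv2.cvtColor(T['image'],cv2.COLOR_RGB2HSV)
mk=cv2.inRange(h,(20,120,110),(35,255,255)); ys,xs=np.nonzero(mk[204:226,212:240]); print(len(xs),xs.mean()+212,(ys+204).min(),(ys+204).max())
print(ray(T,xs.mean()+212,(ys+204).max(),.119))
a=np.radians(7.5);d=np.array([np.cos(a),np.sin(a)])
print(P[204:224,225].round(3))
```

```text
((719.4361572265625, 189.54129028320312), (338.7032470703125, 301.3169250488281), 9.565123558044434) [0.76509154 0.1972702 ]
1412 6 [0.516 0.519 0.529 0.543 0.554 0.561 0.572]
1412 8 [0.52  0.522 0.532 0.546 0.56  0.564 0.574]
((724.3121337890625, 190.33409118652344), (326.7315979003906, 307.3339538574219), 9.564596176147461) [0.78193298 0.18175989]
2068 6 [0.516 0.525 0.536 0.557 0.566 0.573 0.58 ]
2068 8 [0.519 0.528 0.539 0.564 0.569 0.578 0.583]
85 224.1529411764706 206 220
[0.50291214 0.15416391 0.119     ]
[[ 0.547  0.149  0.144]
 [ 0.547  0.152  0.127]
 [ 0.545  0.152  0.123]
 [ 0.542  0.152  0.124]
 [ 0.54   0.153  0.116]
 [ 0.536  0.152  0.121]
 [ 0.533  0.152  0.123]
 [ 0.529  0.151  0.128]
 [ 0.527  0.152  0.123]
 [ 0.522  0.15   0.131]
 [ 0.519  0.15   0.133]
 [ 0.517  0.151  0.129]
 [ 0.513  0.15   0.134]
 [ 0.51   0.149  0.135]
 [ 0.507  0.149  0.135]
 [ 0.504  0.15   0.132]
 [ 0.504  0.153  0.112]
 [ 0.517  0.169  0.   ]
 [ 0.514  0.169 -0.   ]
 [ 0.511  0.17  -0.005]]
```

```bash
python3 -c "
from h import *
print(local([.46,.145,.249]),local([.46,.145,.12]))"
```

```text
[-10.304  -9.355   0.014] [-10.304  -9.351   3.239]
```

```bash
python3 -m jog '[[[-10.3,-9.35,0],[0,0,-22.8],1],[[-10.3,-9.35,0],[0,0,-22.8],1],[[-10.3,-9.35,0],[0,0,-22.8],1],[[-10.3,-9.35,0],[0,0,-22.8],1],[[-10.3,-9.35,0],[0,0,-22.8],1]]'; python3 -c "
from h import *
print(local([.46,.145,.25]),np.degrees(manip.sense()['orientation']))"
```

```text
clock: 0.72
eef_pos: [0.3235, 0.3475, 0.4047]
orientation: [-3.142, -0.0, -2.984]
ft_force: [1.6, 0.8, -0.3]
gripper_width: -0.001
grip_force: 0.0
[-2.58  -5.533 -0.008] [-1.79995595e+02 -1.95414743e-03 -1.70999221e+02]
```

```bash
python3 -m jog '[[[-2.58,-5.53,0],[0,0,0],1],[[-2.58,-5.53,0],[0,0,0],1],[[-2.58,-5.53,0],[0,0,0],1],[[-2.58,-5.53,0],[0,0,0],1],[[-2.58,-5.53,0],[0,0,0],1]]' && python3 -m jog '[[[0,0,1.6],[0,0,0],1],[[0,0,3.25],[0,0,0],1],[[0,0,3.25],[0,0,0],1],[[0,0,3.25],[0,0,0],1]]'
python3 - <<'E'
from h import *
print(local([.46,.145,.12]))
c=cap('wrist');save(c,'w1.png')
E
```

```text
clock: 1.35
eef_pos: [0.4607, 0.1436, 0.4046]
orientation: [-3.141, 0.0, -2.991]
ft_force: [-0.8, 1.0, 0.0]
gripper_width: -0.001
grip_force: 0.0
clock: 1.85
eef_pos: [0.4596, 0.1476, 0.2761]
orientation: [3.141, 0.001, -2.984]
ft_force: [0.8, 0.7, -0.4]
gripper_width: 0.0
grip_force: 0.0
[ 0.003 -0.065  0.029]
```

View pics/w1.png

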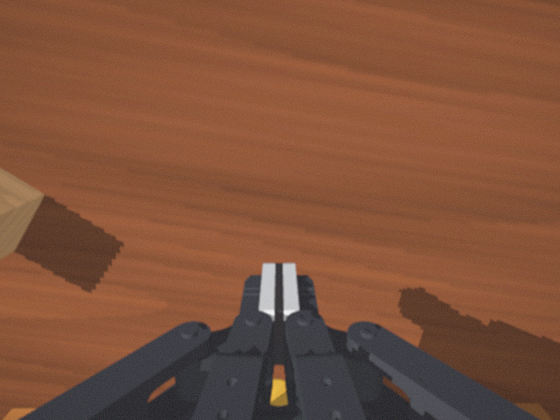

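Wrist view: the brass knob (279,392) is centred straight ahead of the closed fingers (279,280), so I can push.

```bash
python3 -m jog '[[[-0.5,0,0],[0,0,0],1],[[-0.9,0,0],[0,0,0],1],[[-1.3,0,0],[0,0,0],1],[[-1.7,0,0],[0,0,0],1],[[-2.1,0,0],[0,0,0],1]]'; python3 -m jog '[[[-0.3,0,0],[0,0,0],1],[[-0.6,0,0],[0,0,0],1],[[-0.8,0,0],[0,0,0],1]]'
```

```text
clock: 2.52
eef_pos: [0.543, 0.1609, 0.2775]
orientation: [3.14, 0.003, -2.984]
ft_force: [-1.7, 0.8, 0.1]
gripper_width: -0.001
grip_force: 0.7
clock: 2.9
eef_pos: [0.5742, 0.1654, 0.2752]
orientation: [3.141, -0.0, -2.984]
ft_force: [-10.8, -0.7, 8.0]
gripper_width: 0.001
grip_force: 5.7
```

```bash
python3 -m jog '[[[-0.1,0,0],[0,0,0],1],[[-0.2,0,0],[0,0,0],1]]';python3 -m jog '[[[-0.1,0,0],[0,0,0],1],[[-0.2,0,0],[0,0,0],1]]'
```

```text
clock: 3.15
eef_pos: [0.5814, 0.1666, 0.2748]
orientation: [3.142, -0.002, -2.984]
ft_force: [-5.5, 0.6, 2.8]
gripper_width: -0.002
grip_force: 2.7
clock: 3.4
eef_pos: [0.5872, 0.1676, 0.2742]
orientation: [3.142, -0.01, -2.984]
ft_force: [-57.8, -8.6, 42.0]
gripper_width: -0.004
grip_force: 29.4
```

The force rose to 58 N after the catch dip, so the drawer is home. I'll back off, raise the tool, and look.

```bash
python3 -m jog '[[[0.6,0,0],[0,0,0],1],[[1.6,0,0],[0,0,0],1],[[1.8,0,-1.5],[0,0,0],0],[[1.8,0,-3],[0,0,0],0],[[1.8,0,-3],[0,0,0],0]]'
python3 - <<'E'
from h import *
c=cap('scene');save(c,'s1.png');Q=cloud(c)
m=(Q[...,2]>.085)&(Q[...,2]<.15)&(Q[...,0]<.75)&(Q[...,0]>.5)&(Q[...,1]>.0)&(Q[...,1]<.36)
print(local([.469-.14*.956,-.3265+.14*.29,.24]))
t=cap('top');A=cloud(t);a=np.radians(9.5);d=A[...,:2]@[np.cos(a),np.sin(a)]
w=A[...,:2]@[-np.sin(a),np.cos(a)]
for z0,z1 in((.135,.15),(.153,.17)):
    k=(A[...,2]>z0)&(A[...,2]<z1)&(A[...,1]>.2)&(A[...,1]<.3)&(A[...,0]>.5)&(A[...,0]<.75); print(len(d[k]),np.percentile(d[k],[0,2,5,50]).round(3))
cv2.imwrite('pics/d.png',cv2.resize(t['image'][80:240,140:300,::-1],(600,600)))
E
```

```text
clock: 4.03
eef_pos: [0.5194, 0.1565, 0.3994]
orientation: [3.14, 0.008, -2.985]
ft_force: [-0.1, -0.3, -0.1]
gripper_width: 0.639
grip_force: 0.0
[  6.282 -10.209   0.011]Traceback (most recent call last):
  File "<stdin>", line 8, in <module>
    return _quantile_unchecked(
        a, q, axis, out, overwrite_input, method, keepdims, weights)
    return _ureduce(a,
                    func=_quantile_ureduce_func,
    ...<5 lines>...
                    overwrite_input=overwrite_input,
                    method=method)
    r = func(a, **kwargs)
    result = _quantile(arr,
                       quantiles=q,
    ...<2 lines>...
                       out=out,
                       weights=wgt)
    slices_having_nans = np.isnan(arr[-1, ...])
                                  ~~~^^^^^^^^^
IndexError: index -1 is out of bounds for axis 0 with size 0
```

```bash
cat >> h.py <<'E'
def tgt(R2,p):
    """rows entry (shift units, rotvec deg) from current measured pose to tool rotation R2, grasp point p"""
    s=manip.sense(); R=Ro.from_euler('xyz',s['orientation']).as_matrix()
    tcp=np.array(p)-R2[:,2]*.155
    return np.round(R.T@(tcp-np.array(s['eef_pos']))/.04,2), np.degrees(Ro.from_matrix(R.T@R2).as_rotvec()).round(1)
def frame(yaw,th):
    """tool with x toward azimuth yaw (deg) when vertical, then pitched so it points away from yaw by th deg"""
    a=np.radians(yaw);t=np.radians(th);s=np.array([np.cos(a),np.sin(a),0]);u=np.array([0,0,1.])
    x=np.cos(t)*s+np.sin(t)*u; z=-np.cos(t)*u-np.sin(t)*s
    return np.stack([x,np.cross(z,x),z],1)
E
python3 - <<'E'
from h import *
c=cap('wrist');print(np.array(c['tool_from_camera']).round(3))
R=frame(163,45)
print(tgt(frame(163,0),[.36,-.29,.25]))
print(tgt(R,[.36,-.29,.2]))
E
```

```text
[[-0.    -0.948 -0.318  0.082]
 [ 1.    -0.    -0.     0.001]
 [ 0.    -0.318  0.948  0.031]
 [ 0.     0.     0.     1.   ]]
(array([  5.66, -10.4 ,  -0.26]), array([-0., -0., 26.]))
(array([ 8.12, -9.2 ,  2.12]), array([-5.2, -1.2, 31.2]))
```

```bash
sed -i 's/x=np.cos(t)\*s+np.sin(t)\*u/x=np.cos(t)*s-np.sin(t)*u/' h.py
python3 -m jog '[[[5.66,-10.4,-0.3],[0,0,26],0],[[5.66,-10.4,-0.3],[0,0,26],0],[[5.66,-10.4,-0.3],[0,0,26],0],[[5.66,-10.4,-0.3],[0,0,26],0],[[5.66,-10.4,-0.3],[0,0,26],0]]'
python3 - <<'E'
from h import *
s=manip.sense();print(s['joints'].round(3),s['eef_pos'])
print(tgt(frame(163,0),[.36,-.29,.24]))
E
```

```text
clock: 4.8
eef_pos: [0.4128, -0.1395, 0.4019]
orientation: [-3.141, -0.001, 2.845]
ft_force: [0.9, -0.8, -0.3]
gripper_width: 1.004
grip_force: 0.0
[-0.278  0.077  0.562  2.077 -0.048  1.001  1.584] [ 0.41278819 -0.13951963  0.40189836]
(array([ 0.16, -3.98,  0.18]), array([-0. , -0.1,  0. ]))
```

```bash
python3 -m jog '[[[0.16,-2,0],[0,0,0],0],[[0.16,-3.98,0.2],[0,0,0],0],[[0.16,-3.98,0.2],[0,0,0],0],[[0.16,-3.98,0.2],[0,0,0],0]]'
python3 - <<'E'
from h import *
s=manip.sense();print(s['joints'].round(3),s['eef_pos'])
c=cap('wrist');save(c,'w2.png');np.savez('w2.npz',**c)
P=cloud(c)
m=(P[...,2]>.046)&(P[...,2]<.06)&(P[...,0]>.4)&(P[...,1]<-.25)
print(cv2.minAreaRect((P[m][:,:2]*1000).astype(np.float32)))
m=(P[...,2]>.008)&(P[...,2]<.046)&(P[...,0]>.4)&(P[...,1]<-.25); p=P[m]; a=np.radians(163); d=(p[:,:2]-[.4695,-.3265])@[np.cos(a),np.sin(a)]
w=(p[:,:2]-[.4695,-.3265])@[-np.sin(a),np.cos(a)]
for k in range(-30,31,6):
    q=d[(w>k/1e3)&(w<k/1e3+.006)]; print(k,len(q),np.percentile(q,[5,50,95]).round(3) if len(q) else '')
E
```

```text
clock: 5.3
eef_pos: [0.36, -0.2902, 0.3936]
orientation: [-3.14, -0.002, 2.841]
ft_force: [1.0, 0.3, 0.3]
gripper_width: 1.002
grip_force: 0.0
[-0.034  0.162  0.714  2.033 -0.124  0.991  2.012] [ 0.36000495 -0.29016302  0.39361668]
((470.10858154296875, -326.1073913574219), (52.56025695800781, 51.018943786621094), 73.62567138671875)
-30 40 [0.023 0.024 0.025]
-24 109 [0.024 0.024 0.025]
-18 107 [0.02  0.02  0.024]
-12 94 [0.02  0.02  0.024]
-6 102 [0.019 0.02  0.024]
0 104 [0.019 0.02  0.023]
6 104 [0.019 0.02  0.023]
12 108 [0.019 0.02  0.024]
18 100 [0.023 0.024 0.024]
24 29 [0.023 0.024 0.024]
30 0
```

View pics/w2.png

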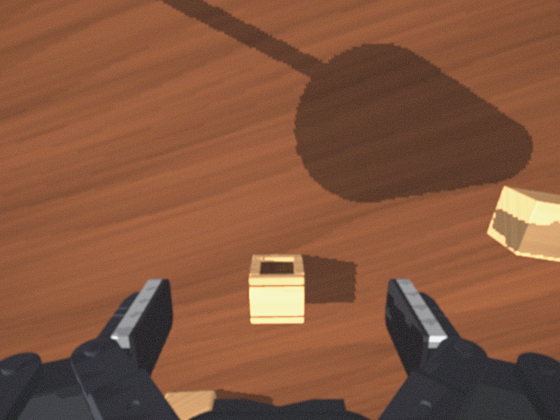

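Wrist view: the near end (277,268) shows a recess only 4 mm deep. The scene depth suggested the far end is shallow too, so the two readings conflict. I'll look at the far end again with averaged captures.

Run:
```python
from h import *
cs=[cap('scene') for _ in range(8)]
z=np.stack([c['z_map'] for c in cs]); print('std',z[:,258,164].std(),z[:,240,164].std())
c=cs[0]; c['z_map']=np.median(z,0).astype(np.float32)
save(c,'s2.png')
P=cloud(c); a=np.radians(-16.6); e=np.array([np.cos(a),np.sin(a)]);n=np.array([-e[1],e[0]])
q=P[...,:2]-[.4699,-.3263]; d=q@e; w=q@n
for v in range(242,272,1): print(v,' '.join('%3d/%3d'%(d[v,u]*1000,P[v,u,2]*1000) for u in range(150,180,2)))
o=c['image'][240:275,145:185]; print(o[:,18].tolist())
```

```text
std 0.0010293368 0.40499905
242 -67/  1 -13/ 53 -12/ 53 -12/ 52 -12/ 51  -9/ 53  -8/ 52  -6/ 53  -7/ 52  -3/ 54  -4/ 53  -3/ 53 -54/  1 -54/  0 -53/  0
243 -63/  1 -10/ 53  -8/ 53  -8/ 52  -7/ 52  -7/ 52  -5/ 52  -3/ 53  -2/ 53  -2/ 52   0/ 53   0/ 53 -51/  0 -50/  0 -49/  0
244 -60/  1  -7/ 52  -5/ 52  -4/ 52  -3/ 53  -3/ 52   0/ 53   0/ 54   1/ 53   2/ 53   3/ 53   4/ 53 -47/  1 -45/  1 -45/  1
245 -56/  1  -3/ 52  -2/ 52  -1/ 52   0/ 53   2/ 54   1/ 52   4/ 54   4/ 52   7/ 55   5/ 52   6/ 52 -18/ 26 -41/  1 -41/  0
246 -52/  1  -1/ 51   2/ 54   3/ 53   4/ 53   4/ 53   5/ 52   6/ 52   7/ 52   8/ 53  10/ 53  11/ 53 -14/ 26 -38/  1 -37/  1
247 -50/  0   2/ 51   4/ 52   4/ 51   6/ 52   8/ 53  10/ 54   8/ 51  12/ 53  13/ 53  13/ 53  13/ 52  -7/ 30 -34/  1 -34/  0
248 -44/  2 -44/  1  11/ 56  10/ 54   9/ 52  11/ 53  13/ 53  14/ 53  15/ 53  15/ 52  17/ 53  18/ 53  -1/ 33 -31/  0 -29/  2
249 -41/  1 -40/  1  11/ 52  12/ 52  14/ 53  14/ 52  16/ 53  17/ 53  17/ 52  19/ 53  20/ 53  21/ 53   6/ 36 -27/  1 -26/  1
250 -36/  3 -36/  2  16/ 54  15/ 52  17/ 53  18/ 53  18/ 51  21/ 53  21/ 52  22/
[... 2502 characters left out ...]
3/  0  46/  2  47/  1
271  34/  0  37/  2  36/  0  38/  1  40/  1  40/  1  41/  1  42/  0  43/  0  44/  1  47/  2  46/  0  48/  1  48/  0  48/  0
[[244, 204, 142], [253, 231, 165], [254, 236, 170], [253, 236, 171], [253, 234, 168], [253, 232, 166], [252, 231, 166], [253, 233, 167], [252, 229, 160], [241, 201, 139], [244, 207, 142], [253, 225, 156], [239, 194, 136], [187, 145, 102], [133, 103, 71], [81, 59, 41], [62, 39, 29], [64, 40, 30], [64, 42, 30], [61, 40, 26], [68, 45, 32], [103, 77, 54], [151, 120, 83], [179, 142, 99], [185, 147, 103], [173, 139, 98], [134, 105, 73], [109, 72, 51], [120, 74, 49], [129, 80, 53], [130, 82, 53], [125, 77, 52], [121, 75, 50], [123, 77, 50], [123, 77, 50]]
```

```bash
python3 - <<'E'
from h import *
c=dict(np.load('w2.npz')); P=cloud(c); a=np.radians(-16.6); e=np.array([np.cos(a),np.sin(a)])
d=(P[...,:2]-[.4699,-.3263])@e
for v in range(254,282,2): print(v,' '.join('%3d/%3d'%(d[v,u]*1000,P[v,u,2]*1000) for u in range(248,308,5)), c['image'][v,277])
print(tgt(frame(73,0),[.50,-.335,.25]))
E
python3 -m jog '[[[0,-1,-0.5],[0,0,-90],0],[[0,-2,-0.5],[0,0,-90],0],[[0,-3,-0.5],[0,0,-90],0],[[0,-3,-0.5],[0,0,-90],0],[[0,-3,-0.5],[0,0,-90],0]]'
python3 - <<'E'
from h import *
s=manip.sense();print(s['joints'].round(3),s['eef_pos'],np.degrees(s['orientation']))
for y in (73,-17):print(tgt(frame(y,0),[.58,-.36,.25]))
E
```

```text
254 -24/  0 -24/  0 -24/  0 -24/  0 -24/  0 -24/  1 -23/  0 -23/  0 -24/  0 -24/  0 -23/ -1 -24/  2 [178 130  88]
256 -21/  0 -23/  3 -23/  3 -24/  4 -24/  5 -23/  4 -24/  6 -24/  5 -24/  5 -24/  5 -24/  6 -21/  0 [221 167 118]
258 -19/  0 -23/  8 -24/  9 -23/  8 -23/  8 -23/  7 -23/  9 -22/  7 -24/  9 -24/ 10 -23/  9 -19/  0 [248 231 159]
260 -17/  0 -23/ 13 -23/ 13 -21/  9 -21/  9 -21/  8 -21/  9 -21/  9 -21/  8 -24/ 15 -24/ 15 -16/  0 [254 223 152]
262 -15/  0 -23/ 17 -23/ 18 -19/ 10 -20/ 11 -19/ 10 -20/ 11 -19/ 10 -19/ 10 -21/ 14 -24/ 19 -15/  1 [114  79  57]
264 -12/  0 -24/ 22 -23/ 22 -19/ 14 -19/ 14 -19/ 13 -20/ 16 -197/363 -20/ 15 -20/ 16 -24/ 24 -12/  0 [78 49 39]
266 -10/  0 -24/ 27 -23/ 26 -20/ 19 -20/ 21 -20/ 20 -20/ 20 -19/ 18 -20/ 20 -20/ 21 -24/ 28  -8/  0 [87 59 45]
268  -7/  0 -24/ 31 -24/ 31 -19/ 23 -20/ 24 -20/ 24 -19/ 24 -20/ 25 -20/ 25 -19/ 24 -24/ 32  -7/  0 [85 58 42]
270  -5/  1 -24/ 36 -24/ 36 -19/ 27 -20/ 29 -19/ 28 -19/ 27 -20/ 29 -19/ 28 -20/ 29 -24/ 36 -24/ 36 [84 56 38]
272  -2/  0 -24/ 40 -24/ 39 -20/ 32 -20/ 32 -20/ 33 -20/ 33 -19/ 32 -19/ 32 -20/ 33 -
[... 245 characters left out ...]
159 111]
278   4/  0 -23/ 50 -23/ 51 -24/ 51 -23/ 51 -24/ 53 -24/ 52 -24/ 52 -23/ 51 -24/ 52 -24/ 53 -24/ 52 [248 223 154]
280   5/  1 -22/ 52 -21/ 51 -22/ 52 -21/ 51 -22/ 52 -22/ 52 -22/ 52 -22/ 53 -21/ 52 -22/ 52 -21/ 52 [247 239 176]
(array([-3.66, -0.12, -0.26]), array([ 0. ,  0. , 90.1]))
clock: 6.38
eef_pos: [0.3271, -0.4034, 0.4055]
orientation: [3.118, -0.009, -2.806]
ft_force: [0.4, 0.3, -0.4]
gripper_width: 0.998
grip_force: 0.0
[ 0.573  0.239  0.3    1.875 -0.08   1.065  2.812] [ 0.32713863 -0.40335256  0.40554019] [ 178.64016267   -0.51169004 -160.79945237]
(array([-6.33, -1.05, -0.07]), array([  0.2,  -1.8, 126.2]))
(array([-6.33, -1.05, -0.07]), array([   1.2,    1.5, -143.8]))
```

```bash
J='x'; python3 -m jog '[[[0,0,0],[0,0,60],0],[[0,0,0],[0,0,60],0],[[0,0,0],[0,0,60],0],[[0,0,0],[0,0,60],0],[[0,0,0],[0,0,60],0]]' && python3 -m jog '[[[0,0,0],[0,0,66],0],[[0,0,0],[0,0,66],0],[[0,0,0],[0,0,66],0],[[0,0,0],[0,0,66],0],[[0,0,0],[0,0,66],0]]'
python3 - <<'E'
from h import *
s=manip.sense();print(s['joints'].round(3))
print(tgt(frame(-17,0),[.58,-.36,.25]))
E
```

```text
clock: 7.0
eef_pos: [0.3271, -0.4032, 0.4059]
orientation: [3.135, -0.024, 2.532]
ft_force: [0.4, 0.5, 0.7]
gripper_width: 0.999
grip_force: 0.0
clock: 7.62
eef_pos: [0.3271, -0.4032, 0.4058]
orientation: [-3.126, -0.02, 1.594]
ft_force: [-0.3, -0.7, 0.6]
gripper_width: 1.001
grip_force: 0.0
[ 0.332  0.263  0.589  1.882 -0.165  1.07   1.011]
(array([ 0.93,  6.34, -0.06]), array([-1.600e+00,  1.000e-01,  1.083e+02]))
```

```bash
python3 -m jog '[[[0.9,3,0],[-1.6,0,55],0],[[0.9,6.3,0],[-1.6,0,55],0],[[0.9,6.3,0],[-1.6,0,55],0],[[0.9,6.3,0],[-1.6,0,55],0],[[0.9,6.3,0],[-1.6,0,55],0]]' && python3 -m jog '[[[0,0,0],[0,0,54],0],[[0,0,0],[0,0,54],0],[[0,0,0],[0,0,54],0],[[0,0,0],[0,0,54],0],[[0,0,0],[0,0,54],0]]'
cat > look.py <<'E'
from h import *
s=manip.sense();print(s['joints'].round(3),s['eef_pos'],np.degrees(s['orientation']).round(1))
c=cap('wrist');save(c,'w3.png');np.savez('w3.npz',**c)
P=cloud(c)
m=(P[...,2]>.046)&(P[...,2]<.06)&(abs(P[...,0]-.47)<.08)&(abs(P[...,1]+.326)<.08)
r=cv2.minAreaRect((P[m][:,:2]*1000).astype(np.float32)); print(r)
a=np.radians(-16.6); e=np.array([np.cos(a),np.sin(a)]); q=P[...,:2]-[.4699,-.3263]; d=q@e; w=q@[-e[1],e[0]]
k=(abs(w)<.024)&(abs(d)<.04)&(P[...,2]>.008)&(P[...,2]<.06); vs,us=np.nonzero(k); print(us.min(),us.max(),vs.min(),vs.max())
for v in range(vs.min(),vs.max()+1,3): print(v,' '.join('%3d/%3d'%(d[v,u]*1000,P[v,u,2]*1000) for u in range(us.min(),us.max(),6)))
E
python3 look.py
```

```text
clock: 8.25
eef_pos: [0.582, -0.3572, 0.4012]
orientation: [-3.139, -0.011, 0.664]
ft_force: [-1.4, -0.8, -0.6]
gripper_width: 1.001
grip_force: 0.0
clock: 8.88
eef_pos: [0.5781, -0.3596, 0.4026]
orientation: [-3.131, -0.005, -0.279]
ft_force: [-0.1, -0.0, -0.1]
gripper_width: 0.999
grip_force: 0.0
[-0.042  0.669  0.878  1.484 -0.541  1.24  -0.942] [ 0.5780632  -0.35959554  0.40262243] [-179.4   -0.3  -16. ]
((470.9418029785156, -326.00421142578125), (52.290531158447266, 51.082183837890625), 74.19103240966797)
256 306 251 315
251  21/  0  25/  7  25/  7  25/  6  24/  5  25/  7  25/  6  25/  6  24/  5
254  25/ 14  25/ 14  23/ 10  22/  9  23/  9  22/  8  23/  9  25/ 13  24/ 12
257  24/ 21  24/ 20  19/ 10  19/  9  19/ 10  19/  9  19/  8  25/ 21  24/ 20
260  25/ 28  25/ 28  17/ 13  17/ 13  18/ 14  18/ 15  17/ 12  26/ 29  24/ 26
263  25/ 37  25/ 35  17/ 20  17/ 20  18/ 21  18/ 20  18/ 20  25/ 34  25/ 34
266  25/ 42  25/ 43  18/ 28  17/ 27  18/ 27  18/ 27  18/ 27  25/ 40  24/ 39
269  25/ 48  24/ 47  25/ 48  25/ 47  25/ 47  25/ 47  25/ 47  25/ 48  24/ 46
272  23/ 51  24/ 52  24/ 53  23/ 51 
[... 403 characters left out ...]
   8/ 52   8/ 52
290   4/ 52   4/ 52   4/ 52   4/ 51   4/ 52   4/ 51   4/ 51   4/ 51   5/ 53
293   0/ 51   1/ 53   1/ 53   1/ 52   1/ 52   0/ 51   1/ 52   1/ 51   1/ 51
296  -2/ 52  -2/ 51  -1/ 53  -1/ 52  -1/ 52  -2/ 51  -1/ 52  -1/ 51  -1/ 52
299  -5/ 52  -6/ 51  -5/ 51  -5/ 51  -5/ 52  -5/ 51  -5/ 52  -4/ 53  -4/ 52
302  -8/ 52  -9/ 51  -8/ 52  -8/ 52  -8/ 52  -8/ 52  -8/ 52  -7/ 52  -8/ 51
305 -12/ 52 -12/ 51 -12/ 52 -11/ 52 -11/ 52 -12/ 51 -11/ 52 -12/ 51 -11/ 52
308 -15/ 52 -15/ 52 -16/ 51 -16/ 51 -15/ 52 -14/ 53 -15/ 51 -15/ 51 -15/ 51
311 -19/ 52 -18/ 52 -19/ 51 -18/ 52 -18/ 53 -18/ 52 -19/ 51 -18/ 52 -18/ 52
314 -23/ 51 -22/ 53 -22/ 51 -22/ 51 -22/ 52 -21/ 53 -22/ 52 -21/ 53 -22/ 51
```

```bash
ls pics
```

```text
foot.png
s1.png
s2.png
scene0.png
top0.png
w1.png
w2.png
w3.png
```

The +x end shows a visible depth of about 7 mm and the −x end exactly 4 mm, which matches the stated shallow recess. So the +x end is the socket, and touch will confirm it. Next I'll grip across the sides with a 35° inward lean, carry the foot round, and stand it with the opposite 55° lean.

Run:
```python
from h import *
R=frame(-16.3,35);p=np.array([.4703,-.3262,.026])
print(tgt(R,p-R[:,2]*.11),tgt(R,p))
```

```text
(array([ 0.96, -0.  ,  3.99]), array([ -0.6, -35.3,  -0. ])) (array([-0.63,  0.03,  6.23]), array([ -0.6, -35.3,  -0. ]))
```

```bash
python3 -m jog '[[[0.5,0,0.8],[-0.6,-10,0],0],[[0.7,0,1.6],[-0.6,-20,0],0],[[0.96,0,2.8],[-0.6,-30,0],0],[[0.96,0,3.99],[-0.6,-35.3,0],0],[[0.96,0,3.99],[-0.6,-35.3,0],0]]'
python3 - <<'E'
from h import *
s=manip.sense();print(s['joints'].round(3))
R=frame(-16.3,35);p=np.array([.4703,-.3262,.026])
print(tgt(R,p-R[:,2]*.11),tgt(R,p))
E
```

```text
clock: 9.55
eef_pos: [0.6158, -0.3684, 0.2392]
orientation: [-3.138, 0.616, -0.266]
ft_force: [-0.2, 0.2, 0.4]
gripper_width: 0.994
grip_force: 0.0
[ 0.062  1.057  0.801  1.248 -0.407  1.65  -0.993]
(array([-0.04,  0.01, -0.09]), array([0.4, 0.3, 0.9])) (array([-0.03, -0.01,  2.66]), array([0.4, 0.3, 0.9]))
```

```bash
python3 -m jog '[[[-0.03,0,0.9],[0.4,0.3,0.9],0],[[-0.03,0,1.8],[0.4,0.3,0.9],0],[[-0.03,0,2.4],[0.4,0.3,0.9],0],[[-0.03,0,2.66],[0.4,0.3,0.9],0],[[-0.03,0,2.66],[0.4,0.3,0.9],0]]'
python3 -c "
from h import *
R=frame(-16.3,35);p=np.array([.4703,-.3262,.026])
print(tgt(R,p))"
python3 -m jog '[[[0,0,0],[0,0,0],0.4],[[0,0,0],[0,0,0],0.7],[[0,0,0],[0,0,0],0.7],[[0,0,0],[0,0,0],0.7]]' 50
```

```text
clock: 10.18
eef_pos: [0.5568, -0.3527, 0.1584]
orientation: [3.138, 0.603, -0.288]
ft_force: [0.6, 0.6, -0.0]
gripper_width: 1.0
grip_force: 0.0
(array([ 0.04, -0.03,  0.13]), array([ 0.1, -0.5, -0.2]))
clock: 10.68
eef_pos: [0.5569, -0.3528, 0.1578]
orientation: [3.138, 0.604, -0.289]
ft_force: [1.8, 0.2, 6.6]
gripper_width: 0.602
grip_force: 52.3
```

```bash
python3 -m jog '[[[-0.6,0,-0.8],[0,0,0],0.8],[[-1.15,0,-1.65],[0,0,0],0.8],[[-1.72,0,-2.46],[0,8,0],0.8],[[-1.72,0,-2.46],[0,18,0],0.8],[[-1.72,0,-2.46],[0,28,0],0.8]]'
python3 - <<'E'
from h import *
s=manip.sense();print(s['joints'].round(3))
print(tgt(frame(-17,0),[.42,-.30,.25]),tgt(frame(73,0),[.42,-.30,.25]))
E
```

```text
clock: 11.3
eef_pos: [0.5561, -0.3522, 0.2779]
orientation: [3.138, 0.11, -0.287]
ft_force: [0.4, -0.5, -1.8]
gripper_width: 0.6
grip_force: 52.4
[-0.026  0.793  0.825  1.605 -0.57   1.122 -0.903]
(array([-3.96, -0.28, -2.76]), array([0.2, 6.3, 0.5])) (array([-3.96, -0.28, -2.76]), array([ -4.7,   5.1, -89.4]))
```

```bash
python3 -m jog '[[[-1,0,-1],[0,6,-11],0.8],[[-2,0,-2],[0,6,-22],0.8],[[-3,0,-2.7],[0,6,-33],0.8],[[-3.9,0,-2.7],[0,6,-44],0.8],[[-3.9,0,-2.7],[0,6,-55],0.8]]' && python3 -m jog '[[[0,0,0],[0,0,-55],0.8],[[0,0,0],[0,0,-55],0.8],[[0,0,0],[0,0,-55],0.8],[[0,0,0],[0,0,-55],0.8],[[0,0,0],[0,0,-55],0.8]]'
python3 - <<'E'
from h import *
s=manip.sense();print(s['joints'].round(3),np.degrees(s['orientation']).round(1),s['grip_force'])
print(tgt(frame(163,0),[.42,-.26,.2]))
print(tgt(frame(163,-40),[.42,-.26,.2]))
E
```

```text
clock: 11.92
eef_pos: [0.4174, -0.3114, 0.4036]
orientation: [-3.096, -0.02, 0.63]
ft_force: [0.8, -0.4, -0.5]
gripper_width: 0.604
grip_force: 52.7
clock: 12.55
eef_pos: [0.4192, -0.3116, 0.4027]
orientation: [-3.129, -0.047, 1.569]
ft_force: [-0.5, 0.7, -1.0]
gripper_width: 0.599
grip_force: 52.7
[ 0.086  0.279  0.598  1.874 -0.209  1.084  0.771] [-179.3   -2.7   89.9] 52.69958138465881
(array([1.23, 0.03, 1.25]), array([  1.1,  -2.8, -73.1]))
(array([0.47, 2.43, 2.09]), array([ 26.4,  31.6, -69.3]))
```

```bash
python3 -m jog '[[[1.2,0,1.2],[1,-2.8,-50],0.8],[[1.2,0,1.2],[1,-2.8,-50],0.8],[[1.2,0,1.2],[1,-2.8,-50],0.8],[[1.2,0,1.2],[1,-2.8,-50],0.8],[[1.2,0,1.2],[1,-2.8,-50],0.8]]' && python3 -m jog '[[[0,0,0],[0,0,-24],0.8],[[0,0,0],[0,0,-24],0.8],[[0,0,0],[0,0,-24],0.8]]'
python3 - <<'E'
from h import *
s=manip.sense();print(s['joints'].round(3),np.degrees(s['orientation']).round(1))
print(tgt(frame(163,-55),[.42,-.26,.15]))
E
```

```text
clock: 13.18
eef_pos: [0.4191, -0.2615, 0.357]
orientation: [-3.134, -0.004, 2.441]
ft_force: [-0.3, 0.1, -1.7]
gripper_width: 0.603
grip_force: 52.7
clock: 13.55
eef_pos: [0.419, -0.2615, 0.357]
orientation: [-3.136, -0.007, 2.859]
ft_force: [-0.1, -0.6, -1.1]
gripper_width: 0.602
grip_force: 52.7
[ 0.184  0.251  0.358  1.991 -0.101  0.923  1.88 ] [-179.7   -0.4  163.8]
(array([-3.21,  0.02,  2.93]), array([-0.7, 54.6,  0.6]))
```

```bash
python3 -m jog '[[[-0.6,0,0.3],[-0.7,11,0.6],0.8],[[-1.3,0,0.8],[-0.7,22,0.6],0.8],[[-1.9,0,1.4],[-0.7,33,0.6],0.8],[[-2.6,0,2.1],[-0.7,44,0.6],0.8],[[-3.2,0,2.9],[-0.7,54.6,0.6],0.8]]' && python3 -m jog '[[[0,0,0],[0,0,0],0.8]]'
python3 - <<'E'
from h import *
s=manip.sense();print(s['joints'].round(3),np.degrees(s['orientation']).round(1))
print(tgt(frame(163,-55),[.42,-.26,.15]),tgt(frame(163,-55),[.42,-.26,.03]))
c=cap('scene');P=cloud(c)
m=(abs(P[...,0]-.42)<.08)&(abs(P[...,1]+.26)<.08)&(P[...,2]>.08)&(P[...,2]<.22); v,u=np.nonzero(m); u0,v0=int(np.median(u)),int(np.median(v)); print(u0,v0)
a=c['image'][max(v0-60,0):v0+60,max(u0-70,0):u0+70,::-1]; b=cap('wrist')['image'][:,:,::-1]
cv2.imwrite('pics/up.png',np.hstack([cv2.resize(a,(420,360)),cv2.resize(b,(380,360))]))
E
```

```text
clock: 14.18
eef_pos: [0.5421, -0.2981, 0.2393]
orientation: [3.141, -0.949, 2.841]
ft_force: [-0.5, 0.4, 0.4]
gripper_width: 0.599
grip_force: 52.8
clock: 14.3
eef_pos: [0.5413, -0.2973, 0.2345]
orientation: [3.141, -0.953, 2.843]
ft_force: [-0.7, 0.1, -1.4]
gripper_width: 0.6
grip_force: 52.8
[ 0.212  0.869  0.341  1.467 -0.041  1.776  1.853] [179.9 -54.6 162.9]
(array([ 0.09,  0.01, -0.06]), array([ 0.2,  0.4, -0.1])) (array([-2.36,  0.  ,  1.67]), array([ 0.2,  0.4, -0.1]))
203 191
```

View pics/up.png

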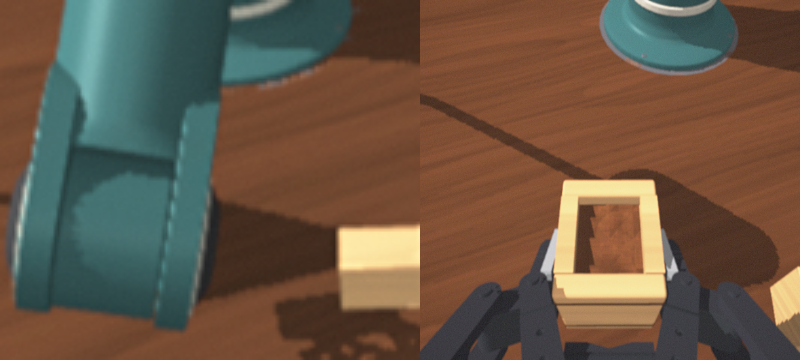

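Wrist view (right half): the foot is held with its opening up at (610,240), and a reddish-brown floor shows inside. I'll measure its depth at this close range.

Run:
```python
from h import *
c=cap('wrist');P=cloud(c);np.savez('w4.npz',**c)
s=manip.sense();R=Ro.from_euler('xyz',s['orientation']).as_matrix();g=s['eef_pos']+R[:,2]*.155;print(g)
q=(P-g); sx=np.array([np.cos(np.radians(163)),np.sin(np.radians(163)),0]); sy=np.array([-sx[1],sx[0],0])
X=q@sx;Y=q@sy;Z=q[...,2]
k=(abs(X)<.04)&(abs(Y)<.04)&(abs(Z)<.04); v,u=np.nonzero(k);print(u.min(),u.max(),v.min(),v.max())
for vv in range(v.min(),v.max()+1,7): print(vv,' '.join('%3d,%3d,%3d'%(X[vv,uu]*1000,Y[vv,uu]*1000,Z[vv,uu]*1000) for uu in range(u.min(),u.max(),16)))
```

```text
[ 0.42115292 -0.2610393   0.14997673]
133 418 211 410
211 149,135,-150 148,120,-149 147,104,-148 149, 90,-150 148, 75,-149  30, 24, 20  30, 18, 20  30, 12, 20  29,  5, 20  30,  0, 19  29, -6, 20  29,-12, 20  30,-18, 19  29,-24, 20 148,-75,-149 148,-90,-150 147,-105,-149 148,-120,-150
218 141,133,-150 140,118,-149 140,103,-149 141, 89,-150 141, 74,-149  26, 24, 20  27, 18, 19  26, 11, 20  26,  5, 20  26,  0, 20  26, -6, 20  26,-12, 20  26,-18, 20  26,-24, 20 140,-74,-150 140,-89,-150 140,-103,-150 140,-119,-150
225 133,131,-149 133,117,-150 133,102,-149 134, 88,-151 134, 73,-151  23, 23, 20  23, 17, 21  23, 11, 20  23,  5, 20  23,  0, 20  23, -6, 20  23,-12, 21  23,-18, 20  22,-24, 21 132,-73,-150 132,-87,-150 132,-102,-149 132,-117,-150
232 125,130,-149 126,116,-150 126,101,-150 125, 86,-150 125, 72,-150  20, 23, 21  20, 17, 20  21, 11, 18  21,  5, 18  21,  0, 18  21, -6, 18  22,-12, 17  20,-17, 20  19,-23, 21 124,-71,-149 125,-86,-150 125,-101,-150 125,-115,-150
239 118,128,-149 119,114,-150 118,100,-150 118, 85,-149 118, 71,-149  17, 23, 20  17, 17, 20  21, 12, 13  21,  5, 14  21, 
[... 4794 characters left out ...]
 46 -36,-25, 45 -36,-29, 46
393 -33, 41, 19 -37, 28, 46 -37, 24, 47 -37, 20, 47 -37, 17, 47  -6, 45,-151  -6, 33,-149  -6, 22,-150  -6, 11,-150 -51,  0,138  -6,-10,-151  -6,-21,-148  -6,-33,-150  -6,-44,-149 -37,-17, 47 -37,-21, 48 -37,-24, 47 -37,-28, 47
400 -34, 41, 16 -39, 27, 48 -39, 23, 48 -39, 20, 49 -39, 16, 48 -10, 44,-149 -37, 11, 40 -37,  7, 39 -10, 11,-150 -10,  0,-150 -10,-10,-150 -37, -7, 38 -37,-11, 38 -37,-15, 39 -39,-17, 47 -39,-20, 48 -39,-24, 48 -39,-27, 49
407 -14, 99,-150 -40, 26, 50 -40, 23, 49 -40, 20, 48 -40, 16, 49 -39, 14, 39 -39, 10, 40 -39,  7, 40 -39,  3, 39 -39,  0, 41 -39, -3, 40 -39, -7, 39 -39,-11, 40 -39,-15, 40 -40,-16, 50 -40,-20, 50 -40,-23, 50 -40,-26, 50
```

The visible floor is about 7 mm down while the other end measured 4 mm, so this is the socket end. I'll set it down here and then feel it.

```bash
python3 -m jog '[[[-0.8,0,0.55],[0.2,0.4,0],0.8],[[-1.6,0,1.12],[0.2,0.4,0],0.8],[[-2.2,0,1.54],[0.2,0.4,0],0.8],[[-2.4,0,1.69],[0.2,0.4,0],0.8],[[-2.4,0,1.69],[0.2,0.4,0],0.8]]'
python3 -c "
from h import *
print(tgt(frame(163,-55),[.4211,-.261,.0295]))"
```

```text
clock: 15.08
eef_pos: [0.5427, -0.2983, 0.1241]
orientation: [-3.139, -0.949, 2.841]
ft_force: [-0.0, -1.2, 0.3]
gripper_width: 0.601
grip_force: 52.8
(array([-0.11,  0.  ,  0.09]), array([ 0. ,  0.7, -0.1]))
```

```bash
python3 -m jog '[[[-0.05,0,0.04],[0,0.7,0],0.8],[[-0.09,0,0.07],[0,0.7,0],0.8],[[-0.09,0,0.07],[0,0.7,0],0.8]]'; python3 -m jog '[[[-0.03,0,0.02],[0,0,0],0.8],[[-0.03,0,0.02],[0,0,0],0.8]]'
```

```text
clock: 15.45
eef_pos: [0.5423, -0.298, 0.118]
orientation: [-3.139, -0.963, 2.842]
ft_force: [0.0, -0.5, -1.4]
gripper_width: 0.6
grip_force: 52.8
clock: 15.7
eef_pos: [0.5423, -0.2981, 0.1163]
orientation: [-3.139, -0.963, 2.842]
ft_force: [-0.1, -0.3, -1.2]
gripper_width: 0.605
grip_force: 53.0
```

```bash
python3 -m jog '[[[-0.04,0,0.03],[0,0,0],0.8],[[-0.04,0,0.03],[0,0,0],0.8]]'; python3 -m jog '[[[-0.04,0,0.03],[0,0,0],0.8],[[-0.04,0,0.03],[0,0,0],0.8]]'
```

```text
clock: 15.95
eef_pos: [0.5425, -0.2982, 0.1159]
orientation: [-3.139, -0.965, 2.841]
ft_force: [1.8, 1.0, 22.4]
gripper_width: 0.601
grip_force: 54.2
clock: 16.2
eef_pos: [0.5426, -0.2982, 0.1156]
orientation: [-3.139, -0.966, 2.841]
ft_force: [0.7, 4.2, 47.6]
gripper_width: 0.601
grip_force: 55.7
```

```bash
python3 -m jog '[[[0.06,0,-0.04],[0,0,0],0.8],[[0.06,0,-0.04],[0,0,0],0.3],[[0.06,0,-0.04],[0,0,0],0],[[0.06,0,-0.04],[0,0,0],0],[[0.06,0,-0.04],[0,0,0],0]]'; python3 -m jog '[[[0,0,-0.5],[0,0,0],0],[[0,0,-1],[0,0,0],0],[[0,0,-2],[0,0,0],0],[[0,0,-3],[0,-10,0],0],[[0,0,-3],[0,-20,0],0]]'
python3 - <<'E'
from h import *
print(tgt(frame(163,0),[.45,-.27,.2]))
E
```

```text
clock: 16.82
eef_pos: [0.542, -0.298, 0.115]
orientation: [-3.139, -0.964, 2.842]
ft_force: [-0.4, -0.1, -0.2]
gripper_width: 0.997
grip_force: 0.0
clock: 17.45
eef_pos: [0.6383, -0.3274, 0.185]
orientation: [-3.139, -0.605, 2.843]
ft_force: [0.8, 0.0, -1.9]
gripper_width: 1.006
grip_force: 0.0
(array([ 6.46, -0.02, -0.69]), array([ -0.1, -34.7,  -0.1]))
```

```bash
python3 -m jog '[[[1,0,-1.5],[0,-10,0],0],[[2,0,-1.5],[0,-20,0],0],[[3.5,0,-1.1],[0,-30,0],1],[[5,0,-0.8],[0,-34.7,0],1],[[6.46,0,-0.69],[0,-34.7,0],1]]'
cat > look2.py <<'E'
from h import *
s=manip.sense();print(s['joints'].round(3),s['eef_pos'],np.degrees(s['orientation']).round(1))
c=cap('wrist');save(c,'w5.png');P=cloud(c)
m=(P[...,2]>.040)&(P[...,2]<.06)&(abs(P[...,0]-.42)<.06)&(abs(P[...,1]+.26)<.06)
r=cv2.minAreaRect((P[m][:,:2]*1000).astype(np.float32)); print(m.sum(),r,np.median(P[m][:,2]),P[m][:,2].max())
# mouth: rim pixels define hole
rim=(P[...,2]>.0465)&m; h=cv2.findContours(rim.astype(np.uint8),cv2.RETR_CCOMP,cv2.CHAIN_APPROX_NONE)
for k,H in zip(h[0],h[1][0]):
    if cv2.contourArea(k)>200:
        q=np.array([ray(c,*pt[0],.05)[:2]*1000 for pt in k],np.float32); print('hole' if H[3]>=0 else 'outer',cv2.minAreaRect(q))
print(np.percentile(P[m][:,2],[1,10,25,50,75,90,99]).round(4))
E
python3 look2.py
```

```text
clock: 18.08
eef_pos: [0.4473, -0.2685, 0.3558]
orientation: [-3.141, -0.008, 2.843]
ft_force: [0.4, -0.3, 1.7]
gripper_width: 0.376
grip_force: 0.0
[ 0.187  0.303  0.35   1.926 -0.124  0.941  1.869] [ 0.44727184 -0.26853898  0.35577115] [-180.    -0.4  162.9]
4909 ((416.98785400390625, -259.1514892578125), (52.15488052368164, 52.595787048339844), 73.38802337646484) 0.049286362438288975 0.05252790233879559
outer ((416.9900207519531, -259.0880126953125), (52.088890075683594, 51.688392639160156), 72.90482330322266)
hole ((417.0438232421875, -258.783935546875), (35.5590705871582, 34.47048568725586), 72.89786529541016)
[0.0419 0.0428 0.0434 0.0493 0.0503 0.0508 0.0517]
```

View pics/w5.png

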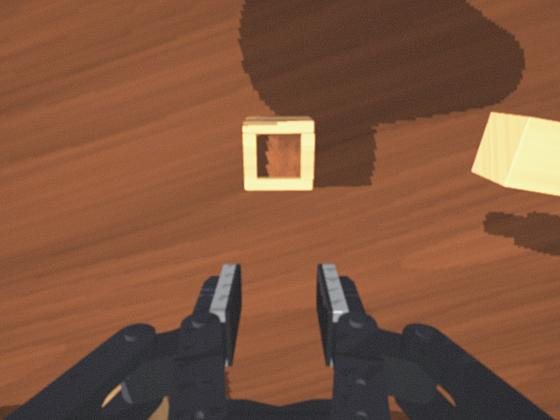

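Wrist view: the foot stands upright with its mouth up. The rim is centred at (279,157), which is world (0.417, −0.259), yaw 162.9°. Next I'll probe with closed fingers.

```bash
python3 -c "
from h import *
print(tgt(frame(162.9,0),[.417,-.259,.09]))"
```

```text
(array([0.68, 0.04, 2.86]), array([-0. , -0.4, -0.1]))
```

```bash
python3 -m jog '[[[0.68,0.04,0.5],[0,-0.4,-0.1],1],[[0.68,0.04,1.5],[0,-0.4,-0.1],1],[[0.68,0.04,2.4],[0,-0.4,-0.1],1],[[0.68,0.04,2.86],[0,-0.4,-0.1],1],[[0.68,0.04,2.86],[0,-0.4,-0.1],1]]'; python3 -c "
from h import *
print(tgt(frame(162.9,0),[.417,-.259,.06]),manip.sense()['gripper_width'])"
```

```text
clock: 18.75
eef_pos: [0.4229, -0.2596, 0.2401]
orientation: [-3.14, -0.004, 2.845]
ft_force: [-0.5, 0.4, 1.3]
gripper_width: -0.0
grip_force: 0.0
(array([ 0.14, -0.03,  0.63]), array([-0.1, -0.2,  0.1])) -2.9430503671042917e-05
```

```bash
python3 -m jog '[[[0.14,-0.03,0.2],[0,0,0],1],[[0.14,-0.03,0.2],[0,0,0],1]]'; python3 -c "
from h import *
for _ in range(3): print(tgt(frame(162.9,0),[.417,-.259,.06]))
"; python3 -m jog '[[[0,0,0.2],[0,0,0],1],[[0,0,0.4],[0,0,0],1],[[0,0,0.5],[0,0,0],1]]'; python3 -c "
from h import *
print(tgt(frame(162.9,0),[.417,-.259,.06]))"
```

```text
clock: 19.0
eef_pos: [0.4171, -0.2592, 0.2332]
orientation: [-3.14, -0.002, 2.845]
ft_force: [0.3, 0.7, 0.7]
gripper_width: -0.0
grip_force: 0.0
(array([0.  , 0.  , 0.46]), array([-0.1, -0.1,  0.1]))
(array([0.  , 0.  , 0.46]), array([-0.1, -0.1,  0.1]))
(array([0.  , 0.  , 0.46]), array([-0.1, -0.1,  0.1]))
clock: 19.38
eef_pos: [0.4174, -0.2591, 0.2124]
orientation: [-3.14, -0.002, 2.846]
ft_force: [-0.1, -0.1, -0.2]
gripper_width: -0.002
grip_force: 0.0
(array([ 0.01, -0.  , -0.07]), array([-0.1, -0.1,  0.1]))
```

The tips are already at z = 0.039, below the visible 0.043 floor, with no resistance. I'll continue down.

```bash
python3 -m jog '[[[0,0,0.1],[0,0,0],1],[[0,0,0.2],[0,0,0],1],[[0,0,0.3],[0,0,0],1],[[0,0,0.36],[0,0,0],1]]'; python3 -m jog '[[[0,0,0.05],[0,0,0],1],[[0,0,0.08],[0,0,0],1]]'
```

```text
clock: 19.88
eef_pos: [0.4174, -0.2592, 0.1984]
orientation: [-3.14, -0.002, 2.845]
ft_force: [0.3, 0.5, 0.5]
gripper_width: -0.001
grip_force: 0.0
clock: 20.12
eef_pos: [0.4174, -0.2592, 0.1954]
orientation: [-3.14, -0.002, 2.845]
ft_force: [-3.3, 2.1, 19.8]
gripper_width: 0.0
grip_force: 9.7
```

Firm contact (20 N) with the tips at z = 0.022, so this is the true 28 mm deep floor. I'll hold briefly, then withdraw.

```bash
python3 -m jog '[[[0,0,0],[0,0,0],1],[[0,0,-0.8],[0,0,0],1],[[0,0,-1.7],[0,0,0],1],[[0,0,-2.6],[0,0,0],0],[[0,0,-2.6],[0,0,0],0]]'; python3 -m jog '[[[-0.5,0,-1.5],[0,0,0],0],[[-1,0,-1.5],[0,0,0],0],[[-1,0,-1.5],[0,0,0],0]]'; python3 look2.py; python3 -c "
from h import *
print(tgt(frame(162.9,0),[.417,-.259,.1]),tgt(frame(162.9,0),[.417,-.259,.036]))"
```

```text
clock: 20.75
eef_pos: [0.4182, -0.2594, 0.3017]
orientation: [-3.14, 0.003, 2.846]
ft_force: [0.2, -0.1, -0.8]
gripper_width: 0.421
grip_force: 0.0
clock: 21.12
eef_pos: [0.4567, -0.2706, 0.3588]
orientation: [-3.14, -0.002, 2.846]
ft_force: [-0.5, -0.8, -0.6]
gripper_width: 1.0
grip_force: 0.0
[ 0.177  0.315  0.359  1.904 -0.132  0.947  1.873] [ 0.45674112 -0.27061828  0.35884856] [-1.799e+02 -1.000e-01  1.631e+02]
4956 ((416.9522399902344, -259.1709289550781), (52.3465576171875, 51.70460891723633), 73.09567260742188) 0.04931005763081564 0.05308684737347099
outer ((417.0369567871094, -259.10546875), (52.03465270996094, 50.89219284057617), 73.07229614257812)
hole ((417.01568603515625, -259.0385437011719), (35.09149169921875, 33.93930435180664), 73.06977081298828)
[0.0419 0.0428 0.0435 0.0493 0.0503 0.0509 0.0518]
(array([ 1.01, -0.  ,  2.59]), array([-0.1, -0.2,  0.1])) (array([ 1.  , -0.  ,  4.19]), array([-0.1, -0.2,  0.1]))
```

```bash
python3 -m jog '[[[0.5,0,0.5],[0,0,0],0],[[1,0,1.3],[0,0,0],0],[[1,0,2.0],[0,0,0],0],[[1,0,2.0],[0,0,0],0],[[1,0,2.0],[0,0,0],0]]'; python3 -c "
from h import *
print(tgt(frame(163.1,0),[.417,-.259,.032]))"
```

```text
clock: 21.8
eef_pos: [0.4176, -0.2593, 0.28]
orientation: [-3.14, -0.002, 2.845]
ft_force: [-0.5, 0.6, 0.3]
gripper_width: 1.002
grip_force: 0.0
(array([0.01, 0.01, 2.32]), array([-0.1, -0.1, -0.1]))
```

```bash
python3 -m jog '[[[0,0,0.8],[0,0,0],0],[[0,0,1.6],[0,0,0],0],[[0,0,2.1],[0,0,0],0],[[0,0,2.3],[0,0,0],0],[[0,0,2.3],[0,0,0],0]]';python3 -m jog '[[[0,0,0],[0,0,0],0.3],[[0,0,0],[0,0,0],0.8],[[0,0,0],[0,0,0],0.8],[[0,0,0],[0,0,0],0.8]]' 40;  python3 -m jog '[[[0,0,-0.5],[0,0,0],0.8],[[0,0,-1.5],[0,0,0],0.8],[[0,0,-2.5],[0,0,0],0.8],[[0,0,-3.5],[0,0,0],0.8],[[0,0,-4.3],[0,0,0],0.8]]'; python3 -m jog '[[[0,0,0],[0,0,0],0.8],[[0,0,0],[0,0,0],0.8],[[0,0,0],[0,0,0],0.8]]'
python3 - <<'E'
from h import *
s=manip.sense();R=Ro.from_euler('xyz',s['orientation']).as_matrix();g=s['eef_pos']+R[:,2]*.155;print(g,s['grip_force'],abs(s['qvel']).max())
c=cap('wrist');save(c,'w6.png')
t=cap('top')
s2=cap('scene'); b=s2['image'][110:320,200:500,::-1]
cv2.imwrite('pics/fin.png',np.hstack([cv2.resize(c['image'][:,:,::-1],(400,300)),cv2.resize(b,(400,300))]))
P=cloud(c);m=(abs(P[...,0]-g[0])<.06)&(abs(P[...,1]-g[1])<.06)&(P[...,2]>g[2]+.005)&(P[...,2]<g[2]+.04)
print(np.percentile(P[m][:,2],[10,50,90]))
E
```

```text
clock: 22.42
eef_pos: [0.4176, -0.2594, 0.188]
orientation: [-3.14, -0.001, 2.845]
ft_force: [-0.1, -0.1, -0.1]
gripper_width: 0.997
grip_force: 0.0
clock: 22.92
eef_pos: [0.4177, -0.2593, 0.1883]
orientation: [-3.14, -0.001, 2.846]
ft_force: [-1.8, 1.5, 11.3]
gripper_width: 0.602
grip_force: 40.4
clock: 23.55
eef_pos: [0.4176, -0.259, 0.3614]
orientation: [-3.14, -0.0, 2.846]
ft_force: [0.9, 0.4, -0.5]
gripper_width: 0.607
grip_force: 42.7
clock: 23.92
eef_pos: [0.4175, -0.2589, 0.3586]
orientation: [-3.14, -0.003, 2.846]
ft_force: [-0.9, 0.8, -0.9]
gripper_width: 0.602
grip_force: 42.8
[ 0.41699364 -0.25895261  0.20356749] 42.82962083816528 0.00459245804147454
[0.21326396 0.22035779 0.24148176]
```

View pics/fin.png

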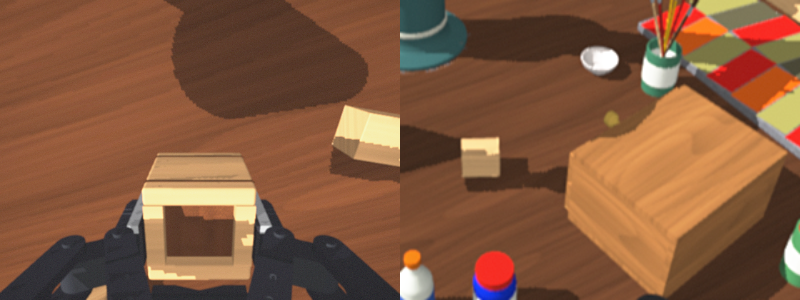

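The drawer is shut flush (right half), the bystanders look undisturbed, and the foot is held socket-up (left half, 205,235). One numeric check of tilt and speed, then I'll hand in.

Run:
```python
from h import *
c=cap('wrist');P=cloud(c);s=manip.sense()
g=np.array([.417,-.259,.2036]);a=np.radians(163);q=P-g;X=q@[np.cos(a),np.sin(a),0];Y=q@[-np.sin(a),np.cos(a),0]
m=(abs(X)<.024)&(abs(Y)<.024)&(q[...,2]>.014)&(q[...,2]<.026)
A=np.c_[X[m],Y[m],np.ones(m.sum())];co=np.linalg.lstsq(A,q[...,2][m],rcond=None)[0];print(m.sum(),np.degrees(co[:2]),co[2],X[m].min(),X[m].max(),Y[m].min(),Y[m].max())
ok=np.degrees(np.hypot(*co[:2]))<6
print(ok, s['qvel'].round(4))
if ok: print(manip.hand_in())
```

```text
8948 [0.42935029 0.02004807] 0.017021103358493217 -0.023997979426802277 0.023999999108191217 -0.0239957825667018 0.0239990132673609
True [ 0.0003 -0.0045  0.0012 -0.0012 -0.0004  0.0004  0.0005]
the job is handed in; nothing more can be done
None
```

The job is handed in at about 24 s: the top drawer is home, I felt the socket floor at its full 28 mm depth, and the foot is held still and upright (tilt about 0.4°), socket up, its middle about 20 cm above the table, with the other items apparently undisturbed.

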